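# Fill the fit-up gap with the right spacer block

### The job

On the welding plate a gap is left between the bolted steel stop and the tube lying beside it. Choose the upright aluminium spacer block that fills this gap snugly, neither too thick to enter nor much too loose, carry it over and lower it upright into the gap all the way down onto the plate before letting go, its length running along the gap and about midway along the tube.

Things in the scene. Friction and masses are not known exactly. Their poses are not given: they have to be found in the camera images.
- plate: grey plate 300 (its x) x 200 (y) x 10 mm, fixed. Origin: centre of underside; z up, upper face at z 10. A bright steel stop bar with 2 bolts stands on it: x -120 to -30, y +21 to +51, top 50 mm (bolts 53) above bench. A tube faces it: same x span, centre line y -45. Gap between, along x: narrow tube y -25 to +21 (46 mm wide), wide tube y -10 to +21 (31 mm). Both gap edges have 6 mm lead-in bevels.
- narrow_tube: dark steel tube 40 mm wide (y), 90 long (x), 40 tall, fixed on the plate parallel to its x; top 50 mm above bench. Origin: centre of underside. It either faces the stop (plate x -75, y -45) or waits out of use at plate x +85, y -10 mm; a like tube, 70 mm wide, lies at the other place.
- thin_spacer: thinnest aluminium spacer block, 25 mm wide (its y), 50 long (x), 75 tall (z), loose, standing upright on the bench. Origin: centre of underside. Grip it across its width in the top 25 mm; the part below goes into the gap. Fits the 31 mm gap with 6 mm play.
- medium_spacer: middle aluminium spacer block, 40 mm wide (its y), 50 long (x), 75 tall (z), loose, standing upright on the bench. Origin: centre of underside. Grip it across its width in the top 25 mm; the part below goes into the gap. Fits the 46 mm gap with 6 mm play. A third block, 55 mm wide, stands 85 mm or more from the others and fits neither gap.

How it is judged:
By the outcome, as a careful person would: the job done as asked, in the order asked, and still so for the second after the job is handed in, with the robot touching nothing.
It also fails if it takes over 35 s, if anything falls off the work surface, if the arm or the gripper's body presses on something with over 40 N, if the wrist force passes 120 N, or if a joint passes its speed limit or range.

### The arm

A 6-joint arm with a two-finger parallel gripper is mounted at the origin on the work surface. World frame = base frame: x ahead of the robot, y to its left, z up, the work surface at z = 0. Lengths are in m, angles in rad, forces in N, time in s.
With the tool pointing down it reaches from about 0.35 to 0.85 m from the base axis. Payload 8.1 kg.
Tool frame: the origin (TCP) lies at the very end of the fingers, on their centre line; the grasp point (between the pads) lies 19 mm behind it; z points along the fingers, y is the line along which they close (so a half turn about z gives the same grasp; the last joint's range is limited). The gripper opens to 93 mm and grips with 3 to 60 N. Pads are 15 mm wide; open, the fingers measure 128 mm over their backs; the gripper's body (75 mm by 188 mm) begins 65 mm behind the grasp point.
Start: joints at [1.262, 0.13, 1.488, -0, 1.523, -0.085], TCP at [0.133, 0.585, 0.196] pointing down, gripper open.
Joint ranges: [-2.96, 2.96], [-0.89, 2.26], [0.02, 2.5], [-1.34, 4.48], [0, 2.73], [-2.66, 2.66]. Speed limits (rad/s): [2.39, 2.39, 2.79, 3.14, 3.14, 3.14].

### API

Orientations are given as a rotation vector (axis times angle).
In Python, from plant import read_state, eyes, workorder gives the robot as it stands. The module is installed in compiled form; this text tells all that it offers.
- The arm moves only by the tool play_rows, never from a script. Its argument "targets" is one flat list of numbers, 4 for each row, row after row: the shift along the tool's x, y, z in cm, then the turn about the tool's z in degrees. In form: [dx, dy, dz, roll, dx, dy, dz, roll, ...]. A call has 1 to 8 rows; each row is the pose to reach, as a shift and turn from the pose commanded when the call began, along the tool's axes at that moment; what a row does not reach only later rows make up. A row lasts 1/12 s, in which the tool goes at most 41.7 mm and 7.16 degrees, less where a joint would pass 70% of its speed; a pose out of reach is approached as far as the arm can. A call with a gripper value outside its range is refused whole. "grip" is the finger opening in cm, from 0 to 9.3, set as the call begins (left out, the last holds). The fingers move at their own pace and stop on an object; "grip_force" is the grip in N (left out, the last holds). Time passes only in rows, so rows that repeat a pose let the fingers close. It gives the time, the measured TCP pose, the force, the opening and the grip force at its end, in the units of the state.
- read_state(): the state, without advancing time (a new reading comes with each control period).
- eyes.read_camera(name): name is "side" or "top"; returns a dict with "image" (480x640x3 uint8, red, green, blue), "vfov" (degrees; the focal length in pixels is half the picture's height over the tangent of half this angle, whatever the lens; pixels are square), "cx", "cy" (the principal point, pixels), "cam_to_world" (4x4, takes a point from camera to world coordinates). Camera axes: x right, y up, looking along -z (the intrinsics and any distortion apply to the point x, -y, -z); pixel columns grow to the right and rows downward; lengths in m; the calibration is good to about 2 mm. A picture is of the moment at which its call begins. There is no depth.
- workorder.close_job(): hands the job in; it is judged then, once.
The state is a dict: "t": time; "q": joint angles; "dq": joint speeds; "joint_torque": joint torques, N m; "tool_pos": TCP position; "orientation": TCP orientation; "force": force on the tool from outside, world axes, zero at the start; "wrist_torque": the same for the moment, N m; "opening": finger opening in m; "gripper_force": force on a finger pad.
Only numpy, scipy, OpenCV 4.12 (cv2) and the standard library are available. Lean on these libraries where they do the work, as an engineer would, in place of code of your own. Each camera call takes 0.05 s, during which the arm holds its last target. There are 200 camera calls.

## Working session

There is one attempt and no reset: what is moved stays moved. The work goes in short steps, Python scripts to look and compute and a tool call to move; the robot and the scene stay as the last step left them, time stands still between calls to the robot, and variables do not carry over. Pictures are saved under pics/ and viewed, at most 10 in all, crops included, and the job is handed in when it is done.

Besides the shell and the picture viewer there is one more tool, called after "Emit:" in YAML: its name, and indented under it one key for each argument. play_rows: Moves the arm, as the interface text tells. Its arguments: {"type":"object","properties":{"targets":{"type":"array"},"grip":{"type":"number"},"grip_force":{"type":"number"}},"required":["targets"]}

```bash
mkdir -p pics; python3 - <<'E'
from plant import read_state, eyes
import cv2,numpy as np
for n in("top","side"):
    c=eyes.read_camera(n); cv2.imwrite(f"pics/{n}0.png",c["image"][:,:,::-1])
    print(n,{k:v for k,v in c.items() if k not in("image",)})
s=read_state();print(s["t"],s["tool_pos"],s["orientation"],s["opening"],s["force"])
E
```

```text
top {'vfov': 42.01723983571433, 'cx': 317.4456014853059, 'cy': 236.50122689155913, 'cam_to_world': array([[-0.01820654,  0.99140667, -0.12954281,  0.43002354],
       [-0.99971369, -0.01603893,  0.01775648, -0.01897544],
       [ 0.01552616,  0.129829  ,  0.99141483,  1.2447012 ],
       [ 0.        ,  0.        ,  0.        ,  1.        ]])}
side {'vfov': 46.14460822992918, 'cx': 315.020457226187, 'cy': 240.94351358452232, 'cam_to_world': array([[-0.99590599,  0.06694   , -0.06074778,  0.49281368],
       [-0.0903034 , -0.70650149,  0.70192659,  0.60073274],
       [ 0.00406857,  0.70453863,  0.70965398,  0.65735222],
       [ 0.        ,  0.        ,  0.        ,  1.        ]])}
0.1 [0.13296479 0.58452206 0.19479576] [-3.50671285e-01 -3.12164517e+00  2.53253462e-03] 0.09273992684072814 [ 0.50453221 -0.75575525  0.1659932 ]
```

View pics/top0.png

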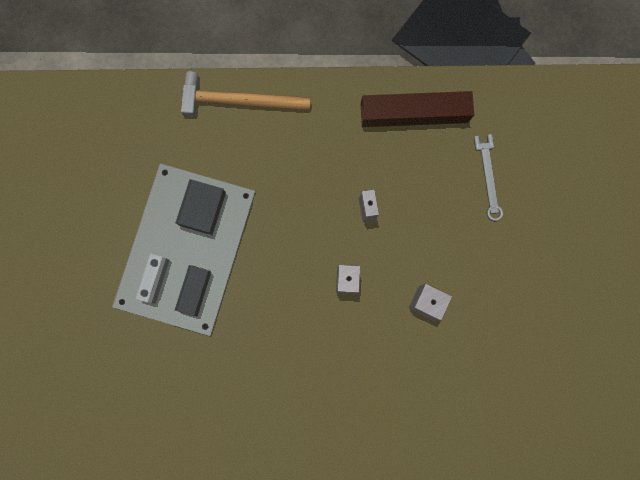

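View pics/side0.png

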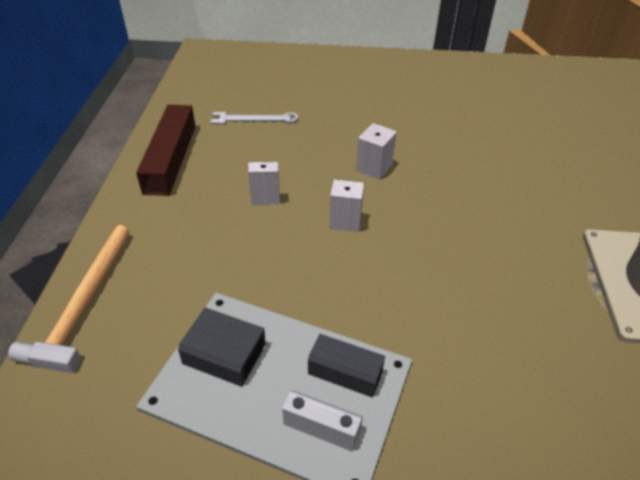

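The top view shows the narrow tube (193,291) facing the stop (151,279), so the gap is 46 mm. The medium block is the one at (349,279), with the thin one at (370,204) and the wide one at (433,303). Next I measure.

```bash
cat > h.py <<'E'
from plant import read_state, eyes
import cv2,numpy as np
def cam(n): return eyes.read_camera(n)
def ray(c,uv,z):
    uv=np.atleast_2d(np.asarray(uv,float)); f=240/np.tan(np.radians(c["vfov"])/2)
    d=np.c_[(uv[:,0]-c["cx"])/f,-(uv[:,1]-c["cy"])/f,-np.ones(len(uv))]@c["cam_to_world"][:3,:3].T
    o=c["cam_to_world"][:3,3]; return (o+d*((z-o[2])/d[:,2])[:,None])[:,:2]
def proj(c,p):
    f=240/np.tan(np.radians(c["vfov"])/2); M=np.linalg.inv(c["cam_to_world"])
    q=M[:3,:3]@np.asarray(p)+M[:3,3]; return c["cx"]+f*q[0]/-q[2], c["cy"]-f*q[1]/-q[2]
def rect(c,m,z):
    cs,_=cv2.findContours(m.astype(np.uint8),cv2.RETR_EXTERNAL,cv2.CHAIN_APPROX_NONE)
    out=[]
    for k in cs:
        if cv2.contourArea(k)<100: continue
        w=ray(c,k[:,0,:],z).astype(np.float32)*1000
        out.append((k[:,0].mean(0).round(),cv2.minAreaRect(w)))
    return out
E
python3 - <<'E'
from h import *
for n in("top","side"):
    c=cam(n); im=c["image"].astype(int); grey=(im.max(2)-im.min(2)<32)
    np.save(n,c["image"])
    ps=[(349,279),(349,290),(370,204),(433,303),(152,265),(180,250),(193,291),(300,400)] if n=="top" else [(347,190),(347,215),(377,138),(320,410),(320,430),(280,370),(300,250)]
    for p in ps: print(n,p,im[p[1]+2,p[0]+4])
    for z,lo,hi in((.010,90,300),(.075,165,300),(.05,190,300)):
        for r in rect(c,grey&(im[:,:,2]>=lo),z): print(n,z,lo,r[0],np.round(r[1][0],1),np.round(r[1][1],1),round(r[1][2],1))
c=cv2.imread("pics/top0.png");s=cv2.imread("pics/side0.png")
cv2.imwrite("pics/c1.png",np.hstack([cv2.resize(c[220:340,100:220],(400,400),interpolation=cv2.INTER_NEAREST),cv2.resize(c[250:310,320:380],(400,400),interpolation=cv2.INTER_NEAREST)]))
E
```

```text
top (349, 279) [170 167 166]
top (349, 290) [83 81 82]
top (370, 204) [166 163 163]
top (433, 303) [152 151 155]
top (152, 265) [170 176 177]
top (180, 250) [144 151 144]
top (193, 291) [76 79 81]
top (300, 400) [107  98  65]
top 0.01 90 [433. 302.] [ 458.1 -266.4] [58.2 52.4] 62.4
top 0.01 90 [348. 278.] [ 507.3 -100.3] [42.9 52.6] 85.6
top 0.01 90 [370. 203.] [ 658.5 -147.2] [52.2 27.3] 8.7
top 0.01 90 [184. 249.] [573.2 223.6] [200.8 301.5] 72.8
top 0.01 90 [488. 172.] [ 707.4 -390.7] [178.3  37.6] 5.0
top 0.01 90 [189.  92.] [895.2 217.6] [25.4 88.4] 84.9
top 0.01 90 [585.  60.] [ 952.1 -605.9] [226.7  15.3] 89.3
top 0.01 90 [202.  61.] [960.3 180.6] [848.5  38.7] 89.4
top 0.075 165 [349. 278.] [503.  -96.5] [37.6 47.7] 85.8
top 0.075 165 [148. 277.] [511.7 276.8] [22.6 87.4] 72.4
side (347, 190) [220 208 217]
side (347, 215) [110 103 111]
side (377, 138) [210 200 208]
side (320, 410) [202 197 205]
side (320, 430) [103 101 104]
side (280, 370) [170 173 172]
side (300, 250) [144 128  89]
side 0.01 90 [ 43. 355.] [895.1 209.7] [ 39.  102.9] 85.6
side 0.01 90 [274. 385.] [572.4 222.
[... 499 characters left out ...]
0.075 165 [ 41. 351.] [858.5 244. ] [23.1 78.8] 87.2
side 0.075 165 [275. 385.] [564.4 259.3] [177.5 267.3] 72.7
side 0.075 165 [347. 189.] [502.4 -97.7] [41.2 49.5] 85.7
side 0.075 165 [263. 167.] [ 646.2 -142.1] [49.5 24.5] 5.5
side 0.075 165 [377. 135.] [ 455.4 -254.6] [55.5 47.6] 62.9
side 0.075 165 [247. 117.] [ 691.8 -288. ] [144.   33.6] 5.5
side 0.05 190 [321. 413.] [512.8 280. ] [22.6 89.9] 73.0
side 0.05 190 [ 42. 351.] [874.3 228.1] [19.7 79.3] 84.8
side 0.05 190 [347. 189.] [ 502.8 -127.8] [38.6 49.6] 86.2
side 0.05 190 [263. 167.] [ 652.8 -173.9] [48.  19.8] 5.5
side 0.05 190 [377. 135.] [ 453.6 -291.3] [53.4 46.9] 62.8
side 0.05 190 [248. 117.] [ 700.4 -326.1] [146.4  28. ] 5.5
```

View pics/c1.png

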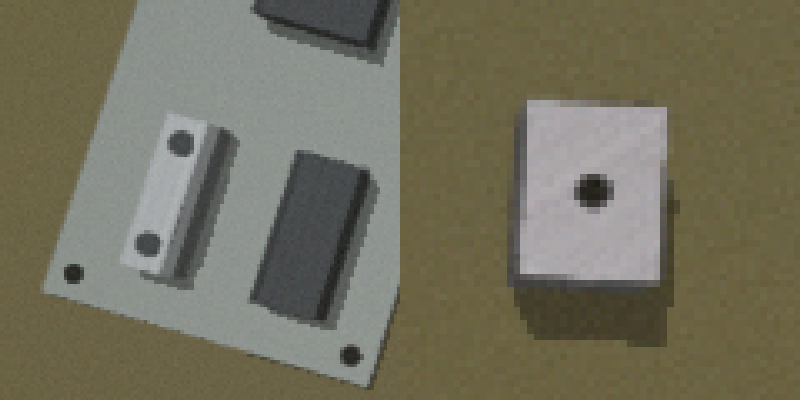

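```bash
cat >> h.py <<'E'
from scipy.spatial.transform import Rotation as R
def shift(x,y,z,ang):  # mm target, deg of tool y in world (mod 180)
    s=read_state(); r=R.from_rotvec(s["orientation"]); M=r.as_matrix()
    d=M.T@(np.array([x,y,z])/1000-s["tool_pos"])*100
    a=np.degrees(np.arctan2(M[1,1],M[0,1])); roll=-((ang-a+90)%180-90)
    print("t",s["t"],"pos",np.round(s["tool_pos"]*1000,1),"yang",round(a,2),"tilt",np.round(M[:,2],3),"shift",d.round(2),"roll",round(roll,2))
E
python3 - <<'E'
from h import *
P=np.array([573,223]);a=np.radians(-17.3);X=np.array([np.cos(a),np.sin(a)]);Y=np.array([-X[1],X[0]])
for n,lo in(("top",165),("side",190)):
    c=cam(n);im=c["image"].astype(int);grey=(im.max(2)-im.min(2)<32)
    for r in rect(c,grey&(im[:,:,2]>=lo),.05):
        q=np.array(r[1][0])
        if np.hypot(*(q-[512,281]))<15: print(n,"stop",q.round(1),np.round(r[1][1:][0],1),round(r[1][2],1),(q-P)@X,(q-P)@Y)
    m=(im.max(2)<(95 if n=="side" else 88))&(im.min(2)>(35 if n=="side" else 70))&grey
    for r in rect(c,cv2.morphologyEx(m.astype(np.uint8),cv2.MORPH_OPEN,np.ones((3,3))),.05):
        q=np.array(r[1][0])
        if np.hypot(*(q-P))<150: print(n,"dark",r[0],q.round(1),np.round(r[1][1],1),round(r[1][2],1),(q-P)@X,(q-P)@Y)
    print(im[365,340],im[380,340],"tube-side px")
print("target",P-75*X-2*Y)
shift(503,-97,190,85.8)
E
```

```text
top stop [512.9 283.2] [23.1 89.2] 72.5 -75.27903691529465 39.61852716128617
[110  99  68] [100  91  61] tube-side px
side stop [513.  279.9] [22.6 89.5] 73.0 -74.2226584074494 36.503763797975346
side dark [346. 360.] [486.8 206.4] [47.4 91. ] 73.3 -77.31772695011276 -41.51802185043119
side dark [220. 341.] [651.  192.3] [78.8 91.6] 73.0 83.6176535777969 -6.113125779995424
[71 72 77] [37 36 39] tube-side px
target [500.79819029 243.39359396]
t 0.3 pos [133.1 584.9 195.4] yang 77.18 tilt [-0.    -0.001 -1.   ] shift [-51.2  -58.28   0.57] roll -8.62
```

Emit:
play_rows:
  targets: [-51,-58,0.5,0,-51,-58,0.5,0,-51,-58,0.5,0,-51,-58,0.5,0,-51,-58,0.5,0,-51,-58,0.5,0,-51,-58,0.5,0,-51,-58,0.5,0]
  grip: 9.3

```text
t: 0.97
tool_pos: [0.2926, 0.2904, 0.1937]
orientation: [0.35, 3.121, 0.001]
force: [1.8, -0.2, 0.4]
opening: 0.0931
gripper_force: 0.0
```

```bash
python3 -c "
from h import *
shift(503,-97,190,85.8)"
```

```text
t 0.9667 pos [292.6 290.4 193.7] yang 77.21 tilt [ 0.001  0.    -1.   ] shift [-29.09 -33.12   0.37] roll -8.59
```

Emit:
play_rows:
  targets: [-29,-33,0.4,-8.6,-29,-33,0.4,-8.6,-29,-33,0.4,-8.6,-29,-33,0.4,-8.6,-29,-33,0.4,-8.6,-29,-33,0.4,-8.6,-29,-33,0.4,-8.6,-29,-33,0.4,-8.6]

```text
t: 1.63
tool_pos: [0.4481, 0.004, 0.1909]
orientation: [0.116, 3.138, 0.0]
force: [1.1, 0.8, -0.1]
opening: 0.093
gripper_force: 0.0
```

```bash
python3 -c "
from h import *
shift(503,-97,100,85.8)"
```

```text
t 1.6333 pos [448.1   4.  190.9] yang 85.76 tilt [ 0.001  0.    -1.   ] shift [-6.21 -9.67  9.1 ] roll -0.04
```

Emit:
play_rows:
  targets: [-6.2,-9.7,0,0,-6.2,-9.7,0,0,-6.2,-9.7,0,0,-6.2,-9.7,0,0,-6.2,-9.7,9,0,-6.2,-9.7,9,0,-6.2,-9.7,9,0,-6.2,-9.7,9,0]

```text
t: 2.3
tool_pos: [0.4989, -0.0939, 0.0973]
orientation: [-0.115, -3.132, -0.003]
force: [-0.1, -0.0, 0.4]
opening: 0.093
gripper_force: 0.0
```

Emit:
play_rows:
  targets: [0,0,0,0,0,0,0,0]

```text
t: 2.47
tool_pos: [0.5039, -0.0953, 0.1036]
orientation: [0.115, 3.136, -0.001]
force: [0.4, 0.3, 0.5]
opening: 0.0929
gripper_force: 0.0
```

```bash
python3 -c "
from h import *
shift(503,-97,50,85.8)
c=cam('side');i=c['image'][100:300,220:480,::-1];cv2.imwrite('pics/s1.png',cv2.resize(i,(780,600)))"
```

```text
t 2.4667 pos [503.9 -95.3 103.6] yang 85.81 tilt [ 0.004 -0.001 -1.   ] shift [ 0.1  -0.17  5.36] roll 0.01
```

View pics/s1.png

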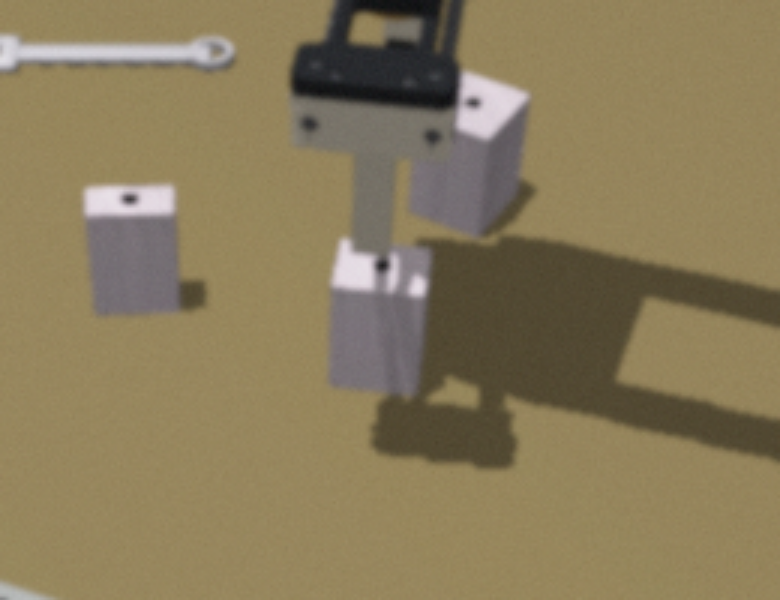

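The crop shows the medium block at (380,265), with the finger in line with its centre hole. I descend and grip.

Emit:
play_rows:
  targets: [0.1,-0.2,2.5,0,0.1,-0.2,4.5,0,0.1,-0.2,5.4,0,0.1,-0.2,5.4,0,0.1,-0.2,5.4,0,0.1,-0.2,5.4,0]

```text
t: 3.02
tool_pos: [0.5024, -0.0973, 0.0486]
orientation: [0.115, 3.137, -0.001]
force: [0.1, 0.4, 0.4]
opening: 0.0929
gripper_force: 0.0
```

Emit:
play_rows:
  targets: [0,0,0,0,0,0,0,0,0,0,0,0,0,0,0,0,0,0,0,0,0,0,0,0,0,0,0,0,0,0,0,0]
  grip: 3
  grip_force: 40

```text
t: 3.68
tool_pos: [0.501, -0.097, 0.0466]
orientation: [-0.116, -3.139, 0.0]
force: [0.5, -0.0, -0.3]
opening: 0.0445
gripper_force: 0.0
```

Emit:
play_rows:
  targets: [0,0,0,0,0,0,0,0,0,0,0,0]

```text
t: 3.93
tool_pos: [0.501, -0.0971, 0.0466]
orientation: [-0.116, -3.139, 0.0]
force: [0.7, -0.3, 0.1]
opening: 0.0393
gripper_force: 40.0
```

Emit:
play_rows:
  targets: [0,0,-1,0,0,0,-3.5,0,0,0,-7,0,0,0,-10,0,0,0,-10,0,0,0,-10,0]

```text
t: 4.43
tool_pos: [0.5025, -0.0973, 0.149]
orientation: [0.115, 3.135, -0.002]
force: [-0.2, 0.8, -5.5]
opening: 0.0395
gripper_force: 40.0
```

```bash
python3 -c "
from h import *
shift(499.5,243.4,147,72.8)"
```

```text
t 4.4333 pos [502.5 -97.3 149. ] yang 85.78 tilt [ 0.004 -0.001 -1.   ] shift [ 2.8  33.96  0.16] roll 12.98
```

Emit:
play_rows:
  targets: [0.1,1.5,0,1,0.4,4.5,0,3,0.6,7.5,0,4,0.9,10.5,0,6,1.1,13.5,0,7,1.4,16.5,0,8,1.6,19.5,0,9,1.9,22.5,0,10]

```text
t: 5.1
tool_pos: [0.4967, 0.13, 0.144]
orientation: [-0.39, -3.113, 0.002]
force: [0.9, -0.4, -4.9]
opening: 0.0391
gripper_force: 40.0
```

```bash
python3 -c "
from h import *
shift(499.5,243.4,147,72.8)"
```

```text
t 5.1 pos [496.7 130.  144. ] yang 75.72 tilt [-0.004 -0.001 -1.   ] shift [ 2.52 11.06 -0.3 ] roll 2.92
```

Emit:
play_rows:
  targets: [0.7,3,0,1,1.4,6,0,2,2,9,0,3,2.5,10.9,0,3,2.5,10.9,0,3,2.5,10.9,0,3,2.5,10.9,0,3,2.5,10.9,0,3]

```text
t: 5.77
tool_pos: [0.5006, 0.2394, 0.1455]
orientation: [-0.471, -3.104, 0.002]
force: [-0.2, 1.2, -3.8]
opening: 0.0392
gripper_force: 40.0
```

```bash
python3 -c "
from h import *
shift(499.5,243.4,110,72.8)
for n,(u,v,w,h) in dict(side=(220,240,260,200),top=(90,180,160,160)).items():
    c=cam(n);i=c['image'][v:v+h,u:u+w,::-1];cv2.imwrite(f'pics/{n}2.png',cv2.resize(i,None,fx=3,fy=3))
"
```

```text
t 5.7667 pos [500.6 239.4 145.5] yang 72.73 tilt [-0.002 -0.001 -1.   ] shift [0.22 0.36 3.55] roll -0.07
```

View pics/side2.png

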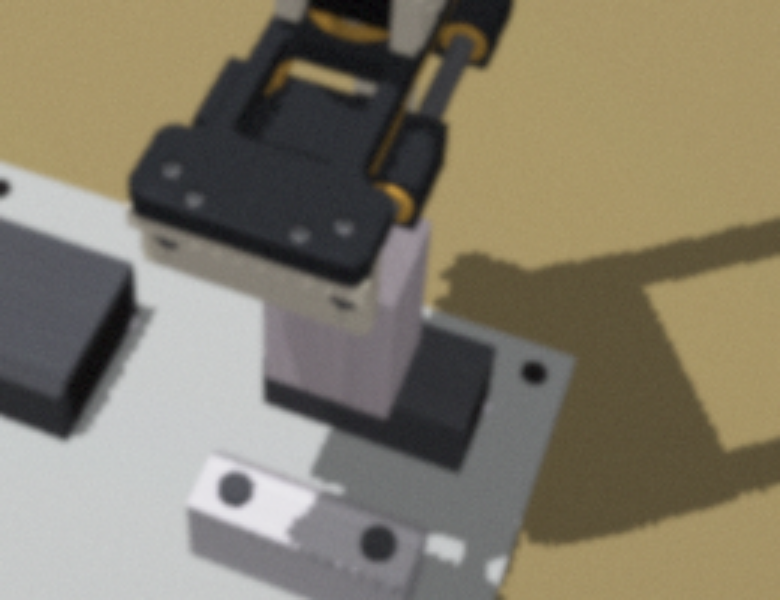

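The block hangs square over the gap, with its lower stop-side edge running from (265,378) to (388,415) in the crop. I move closer and check it there.

Emit:
play_rows:
  targets: [0.2,0.4,1.5,0,0.2,0.4,3.3,0,0.2,0.4,3.3,0,0.2,0.4,3.3,0,0.2,0.4,3.3,0,0.2,0.4,3.3,0]

```text
t: 6.37
tool_pos: [0.5013, 0.245, 0.115]
orientation: [0.471, 3.104, 0.001]
force: [0.6, 0.3, -3.9]
opening: 0.0394
gripper_force: 40.0
```

```bash
python3 -c "
from h import *
shift(499.5,243.4,60,72.8)
c=cam('side');i=c['image'][300:450,260:460,::-1];cv2.imwrite('pics/side3.png',cv2.resize(i,None,fx=4,fy=4))
P=np.array([573,222.5]);a=np.radians(-17.2);X=np.array([np.cos(a),np.sin(a)]);Y=np.array([-X[1],X[0]])
z=read_state()['tool_pos'][2]-.0466;t=read_state()['tool_pos'][:2]*1000
print('TCP plate',(t-P)@X,(t-P)@Y,'bottom',z)
for dx in(-25,25):
    q=t+dx*X+20*Y; print(np.subtract(proj(c,[*q/1000,z]),[260,300])*4)
for x,y in((-120,-31),(-30,-31),(-120,27),(-30,27)):
    print(x,y,np.subtract(proj(c,[*(P+x*X+y*Y)/1000,.05]),[260,300])*4)
"
```

```text
t 6.3667 pos [501.3 245.  115. ] yang 72.75 tilt [ 0.002  0.001 -1.   ] shift [ 0.13 -0.21  5.5 ] roll -0.05
TCP plate -75.11601676997965 0.3965762921873792 bottom 0.06847081377836203
[347.68256254 399.81112476]
[187.64091552 340.57339295]
-120 -31 [463.80559128 311.89577939]
-30 -31 [192.8281978  215.98083458]
-120 27 [401.60626788 475.08299401]
-30 27 [117.6521598  368.02386874]
```

View pics/side3.png

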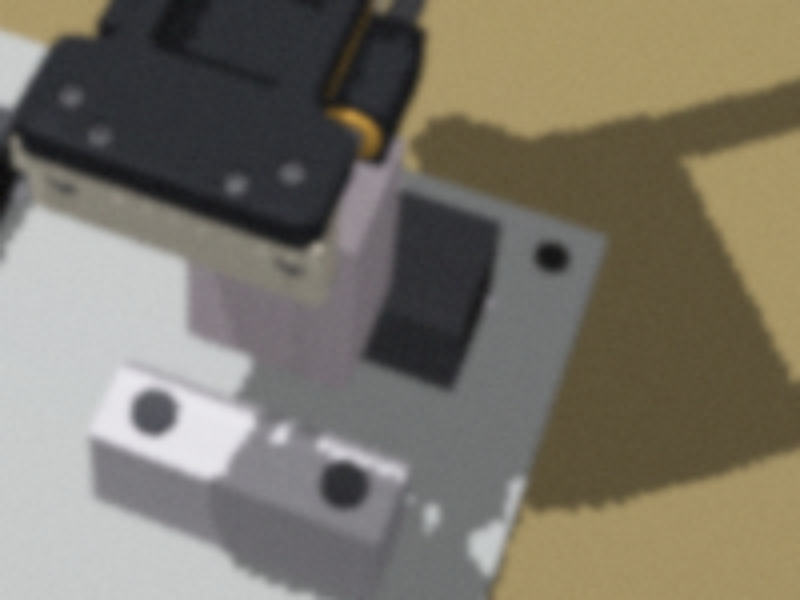

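The block's lower edge runs (190,335)–(345,385) and the stop's gap edge (128,365)–(408,465). Both match the prediction with the same small camera offset, so I correct by about 2 mm and lower.

Emit:
play_rows:
  targets: [0.2,-0.15,0,0,0.2,-0.15,0.5,0,0.2,-0.15,1.2,0,0.2,-0.15,1.9,0,0.2,-0.15,2.6,0,0.2,-0.15,3.2,0,0.2,-0.15,3.2,0,0.2,-0.15,3.2,0]

```text
t: 7.08
tool_pos: [0.4975, 0.2439, 0.0807]
orientation: [-0.47, -3.105, 0.001]
force: [0.5, -0.7, -4.1]
opening: 0.0392
gripper_force: 40.0
```

```bash
python3 -c "
from h import *
shift(499.5,243,56.6,72.8); print(read_state()['force'],read_state()['wrist_torque'])
"
```

```text
t 7.0833 pos [497.5 243.9  80.7] yang 72.78 tilt [-0.002 -0.001 -1.   ] shift [-0.22 -0.03  2.41] roll -0.02
[ 0.4620524  -0.71081422 -4.06781845] [-0.03811431  0.04001871 -0.0124363 ]
```

Emit:
play_rows:
  targets: [0,0,0.4,0,0,0,0.8,0,0,0,1.2,0,0,0,1.6,0,0,0,1.9,0,0,0,2.1,0,0,0,2.1,0,0,0,2.1,0]

```text
t: 7.75
tool_pos: [0.498, 0.2441, 0.0605]
orientation: [-0.47, -3.106, 0.0]
force: [0.4, 0.4, -3.7]
opening: 0.0391
gripper_force: 40.0
```

Emit:
play_rows:
  targets: [0,0,0.1,0,0,0,0.1,0,0,0,0.2,0,0,0,0.2,0]

```text
t: 8.08
tool_pos: [0.4981, 0.2442, 0.0586]
orientation: [0.47, 3.106, 0.0]
force: [0.0, 0.4, -4.0]
opening: 0.039
gripper_force: 40.0
```

Emit:
play_rows:
  targets: [0,0,0.1,0,0,0,0.1,0,0,0,0.2,0,0,0,0.2,0]

```text
t: 8.42
tool_pos: [0.4982, 0.2442, 0.0567]
orientation: [0.47, 3.106, 0.0]
force: [-0.8, 0.2, -4.2]
opening: 0.0398
gripper_force: 40.0
```

Emit:
play_rows:
  targets: [0,0,0.05,0,0,0,0.1,0,0,0,0.1,0,0,0,0.1,0]

```text
t: 8.75
tool_pos: [0.4984, 0.2442, 0.0566]
orientation: [0.47, 3.105, 0.0]
force: [-3.2, -2.3, 5.9]
opening: 0.0393
gripper_force: 40.0
```

The upward force and the expected height of 56.6 mm show the block is on the plate. I release, rise and check.

Emit:
play_rows:
  targets: [0,0,0,0,0,0,0,0,0,0,0,0,0,0,0,0,0,0,0,0]
  grip: 6.5

```text
t: 9.17
tool_pos: [0.4982, 0.2442, 0.0556]
orientation: [0.47, 3.106, 0.0]
force: [-0.5, -1.3, -0.0]
opening: 0.0637
gripper_force: 0.0
```

Emit:
play_rows:
  targets: [0,0,-1,0,0,0,-2.5,0,0,0,-5,0,0,0,-8,0,0,0,-11,0,0,0,-14,0,0,0,-14,0,0,0,-14,0]

```text
t: 9.83
tool_pos: [0.4998, 0.2449, 0.1992]
orientation: [0.469, 3.101, 0.004]
force: [-0.7, -0.4, -0.2]
opening: 0.0651
gripper_force: 0.0
```

Emit:
play_rows:
  targets: [3,-3,0,0,6,-7,0,0,7,-11,0,0,7,-14,0,0,7,-16,0,0,7,-16,0,0,7,-16,0,0]

```text
t: 10.42
tool_pos: [0.3833, 0.1114, 0.1949]
orientation: [-0.474, -3.105, -0.0]
force: [-0.9, -0.4, 1.0]
opening: 0.0652
gripper_force: 0.0
```

```bash
python3 -c "
from h import *
print(read_state()['t'],read_state()['force'])
c=cam('side');i=c['image'][300:450,260:460,::-1];d=cam('top')['image'][220:340,110:230,::-1]
cv2.imwrite('pics/f.png',np.hstack([cv2.resize(i,(400,300)),cv2.resize(d,(300,300))]))
for n,lo in(('top',165),('side',190)):
    c=cam(n);im=c['image'].astype(int);g=(im.max(2)-im.min(2)<32)&(im[:,:,2]>=lo)
    for r in rect(c,g,.085):
        if np.hypot(*(np.array(r[1][0])-[500,243]))<25: print(n,r)
"
```

```text
10.4167 [-0.85211663 -0.38246049  1.01029862]
top (array([156., 280.]), ((504.97705078125, 255.41616821289062), (61.22108840942383, 87.0105209350586), 73.19249725341797))
side (array([335., 370.]), ((499.3541259765625, 242.78030395507812), (38.95813751220703, 48.70529556274414), 72.98114013671875))
```

View pics/f.png

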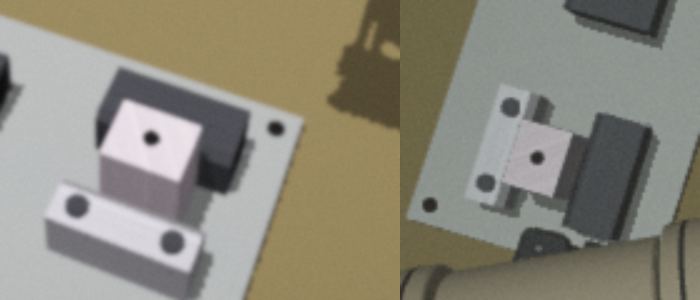

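Both views show the block upright between the stop and the tube and midway along them, with its top at z 85 mm, 39×49 mm in size and at 73° as expected. I hand in.

```bash
python3 -c "
from plant import workorder
print(workorder.close_job())"
```

```text
the job is handed in; nothing more can be done
None
```

The medium (40 mm) spacer stands upright on the plate in the 46 mm gap, about midway along the narrow tube; it was released with the arm clear, and the job was handed in at about 10.5 s.

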